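# Load the candling jig and index it to the torch

### The job

Take the egg off the pocket scale and set it down upright in the empty cup of the candling jig, then draw the jig's sprung index knob, swing the carriage clockwise and let the pin drop fully home in the next hole, so that this egg stands in front of the torch. Feel for the hole and never force the knob sideways once the pin has caught; both eggs stay upright in their cups, nothing else is disturbed, and the knob is left free with the pin all the way in.

Things in the scene. Friction and masses are not known exactly. Their poses are not given: they have to be found in the camera images.
- egg_mid (a point): The brown egg to be candled: 42 mm across, 55 mm high, pointed end down, standing in a rubber ring on the pocket scale. The point is half-way up the egg on its axis; z runs up the egg. It is widest about 5 mm above this point. When it rests in a cup the point is about 16 mm above the cup's rim.
- rest_ring (a point): Centre of the top rim of the rubber ring on the scale (outside 36 mm, inside 28 mm, 12 mm high) in which the egg stands at the start. The scale is a flat box 69 x 125 x 16 mm fixed to the table; its black cover stands open along the side in +x of this point, leaning outward, up to 80 mm above the table.
- open_cup (a point): Centre of the top rim of the jig's empty cup, 60 mm above the table: a black ring, outside 36 mm, inside 28 mm, 12 mm high, on the aluminium carriage plate (top face 48 mm above the table), 88 mm from the pivot. It moves with the carriage.
- full_cup (a point): The same for the jig's other cup, 60 degrees from the first about the pivot, in which an egg that has already been seen stands.
- seen_egg_mid (a point): The egg in the other cup, 41 mm across, 54 mm high, pointed end down: the point half-way up. It rides along and must stay in its cup.
- pivot (a point): A point on the upright pivot axis of the carriage, at the carriage plate's top face (48 mm above the table). The jig is fixed to the table; this point does not turn with the carriage, and its x axis points within 8 degrees of the hand torch, whose lens stands about 125 mm from the pivot at egg height. A pivot nut of 22 mm reaches 15 mm above it. A stack of pulp egg trays, 0.2 m high, stands close by on the jig's right (-y) side, behind the scale: carry the egg round its front.
- knob_mid (a point): Middle of the black ribbed index knob: an upright cylinder of 26 mm diameter and 21 mm height (72 to 93 mm above the table with the pin home) on the carriage's index arm, 122 mm from the pivot. Under it a steel sleeve of 19 mm diameter stands from the arm's top face (48 mm) to 70 mm above the table. It moves with the knob.
- index_knob (a joint): Lift of the spring-loaded index pin and its knob, in m: 0 = fully home, 0.014 = fully drawn. The spring presses it down with 6 N at home and 11 N fully drawn. Its 8 mm round-nosed steel pin reaches 10 mm into a hole of 9.6 mm of the index plate under the arm, so the knob must be lifted more than 10 mm to be clear. Let down between the holes, the pin rides on the plate at 9 to 10 mm and drops into the next hole by itself when pushed over it; caught, it stops the carriage.
- carriage (a joint): Angle of the swing carriage about the pivot, in rad: 0 in the first hole, where it starts; it grows clockwise seen from above, with stops at -0.14 and 1.30. The next hole is in a quadrant that swivels with the torch arm and is clamped where the torch was wanted: somewhere between 0.91 and 1.18 rad, not measured, and so to be felt for. The carriage turns with about 1 N at the knob, 3 N with the pin dragging on the plate.
Not all that is in view belongs to the job. What is shaped like the part that bears egg_mid but blue or white is not meant.

How it is judged:
By the outcome, as a careful person would: the job done as asked, in the order asked, and still so for the second after the job is handed in, with the robot touching nothing.
It also fails if it takes over 67 s, if anything falls off the work surface, if the arm or the gripper's body presses on something with over 40 N, if the wrist force passes 120 N, or if a joint passes its speed limit or range.

### The arm

A 7-joint arm with a two-finger parallel gripper is mounted at the origin on a cart in front of the work surface, level with it; the furniture and walls round the work are solid. World frame = base frame: x ahead of the robot, y to its left, z up, the work surface at z = 0. Lengths are in m, angles in rad, forces in N, time in s.
With the tool pointing down it reaches from about 0.35 to 0.9 m from the base axis. Payload 19.9 kg.
Tool frame: the origin (TCP) lies between the finger pads; the fingertips stand 19 mm ahead of it and the grasp point (between the pads) is the TCP; z points along the fingers, y is the direction in which the jaws open and shut (so a half turn about z gives the same grasp; the last joint's range is limited). The gripper opens to 94 mm and grips with 3 to 60 N. Pads are 16 mm wide; open, the fingers measure 119 mm over their backs; the gripper's body (75 mm by 177 mm) begins 78 mm behind the grasp point.
Start: joints at [1.198, 0.417, -0.01, 1.614, 0.005, 1.111, -0.053], TCP at [0.204, -0.591, 0.224] pointing down, gripper open.
Joint ranges: [-2.81, 2.81], [-0.39, 2.02], [-1.27, 1.25], [0.06, 2.57], [-1.19, 4.33], [0.19, 2], [-2.82, 2.82]. Speed limits (rad/s): [1.89, 1.89, 2.39, 2.39, 3.01, 3.01, 3.01].

### API

Orientations are given as a 3x3 rotation matrix whose columns are the frame's x, y, z axes.
In Python, from rig import robot gives the robot as it stands. Calls block until the motion is done:
- robot.move_ptp(position, orientation): joint-space move of the TCP to a pose.
- robot.move_linear(position, velocity=0.15, frame=None, threshold=None): straight line of the TCP; frame=None keeps the orientation; velocity is the mean speed in m/s. With threshold (N) it stops when the force on the tool has changed by that much, and returns True; else False.
- robot.goto_joints(angles): joint-space move.
- robot.gripper_to(opening): finger opening in m; the grip force is fixed at half the most; returns when the fingers have stopped.
- robot.pause(seconds).
- robot.ik(position, orientation): joint angles nearest the present ones, or None.
- robot.get_state(): the state.
- robot.grab_frame(name): name is "scene" or "top" or "wrist"; returns the picture (384x512x3 uint8, red, green, blue); there is no depth.
- robot.camera_info(name): a dict with "fx", "fy", "cx", "cy" (pixels), "rvec" (rotation vector, rad) and "tvec" (3), from world to camera coordinates, as OpenCV has them. Camera axes: x right, y down, z forward; pixel columns grow to the right and rows downward; lengths in m; the calibration is good to about 2 mm. A picture is of the moment at which its call begins: read the wrist's pose just before it. camera_info takes no time and is no camera call; for the wrist camera it gives the pose at the moment of the call.
A pose or a line that the arm cannot do raises robot.PlanningError and nothing moves.
- robot.sign_off(): hands the job in, once; it reports no verdict.
The state is a dict: "time": time; "qpos": joint angles; "joint_vel": joint speeds; "effort": joint torques, N m; "ee_pos": TCP position; "tool_rot": TCP orientation; "force": force on the tool from outside, world axes, zero at the start; "moment": the same for the moment, N m; "opening": finger opening in m.
Only numpy, scipy, OpenCV 4.12 (cv2) and the standard library are available. Lean on these libraries where they do the work, as an engineer would, in place of code of your own. Each camera call takes 0.05 s, during which the arm holds its last target. There are 200 camera calls.

## Working session

There is one attempt and no reset: what is moved stays moved. The work goes in short steps, each a Python script; the robot and the scene stay as the last script left them, time stands still between calls to the robot, and variables do not carry over. Pictures are saved under pics/ and viewed, about 8 in all and at most 12, crops included, and the job is handed in when it is done.

```bash
ls; mkdir -p pics
python3 - <<'E'
from rig import robot
import cv2,numpy as np
for n in ["scene","top"]:
    f=robot.grab_frame(n); cv2.imwrite(f"pics/{n}0.png",cv2.resize(f[:,:,::-1],(800,600),interpolation=cv2.INTER_CUBIC))
    c=robot.camera_info(n);print(n,c, (-cv2.Rodrigues(np.array(c["rvec"]))[0].T@np.array(c["tvec"])))
print(robot.get_state())
E
```

```text
pics
scene {'fx': 357.7909910033325, 'fy': 357.7909910033325, 'cx': 257.26093490310706, 'cy': 193.96754948510585, 'rvec': array([ 0.68945725, -2.34040302,  1.49348142]), 'tvec': array([0.42447873, 0.22175047, 0.67001945])} [0.09583289 0.66396013 0.47775991]
top {'fx': 409.51622128003976, 'fy': 409.51622128003976, 'cx': 259.3736868736655, 'cy': 195.41313243887518, 'rvec': array([ 2.19090467, -2.20453257,  0.07070118]), 'tvec': array([-0.04281586,  0.51901076,  0.98802988])} [ 0.4633423  -0.03682707  1.01556195]
{'time': 0.1, 'qpos': array([ 1.19745994,  0.41791471, -0.01030519,  1.61409641,  0.00467295,
        1.11067931, -0.05302707]), 'joint_vel': array([-0.00139012,  0.00047706,  0.00141772, -0.00284007,  0.00164723,
       -0.00079116, -0.00063741]), 'effort': array([ 1.59158404e-03, -8.52580762e+01,  6.40383270e-01, -4.26696718e+01,
       -4.87805984e-02,  1.64351048e-02,  7.43430405e-05]), 'ee_pos': array([ 0.2035125 , -0.59061379,  0.22389492]), 'tool_rot': array([[ 9.45455172e-01,  3.25751980e-01, -4.05291313e-04],
       [ 3.25752227e-01, -9.45454651e-01,  9.94309685e-04],
       [-5.92862082e-05, -1.07209978e-03, -9.99999424e-01]]), 'force': array([-0.15239606, -0.67913321,  0.00188523]), 'moment': array([-0.04411152,  0.00852514, -0.02517956]), 'opening': 0.09394431957770315}
```

View pics/scene0.png

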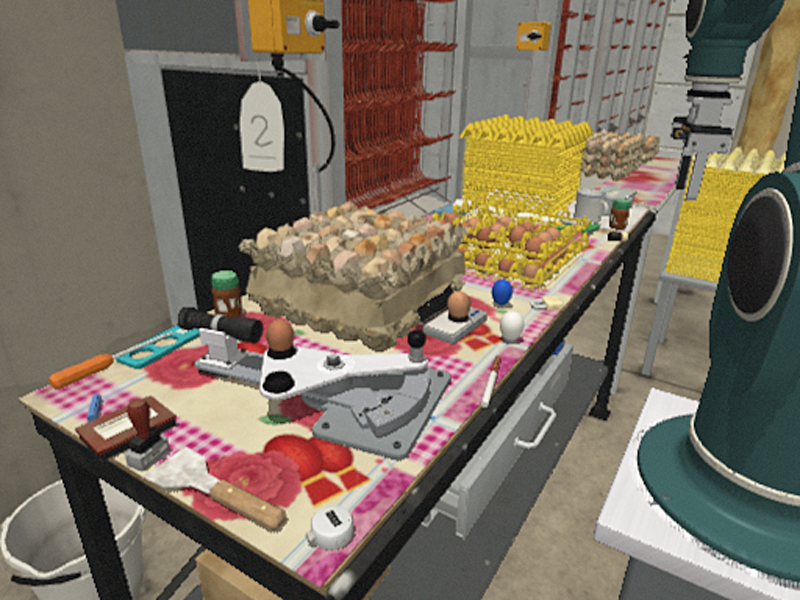

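View pics/top0.png

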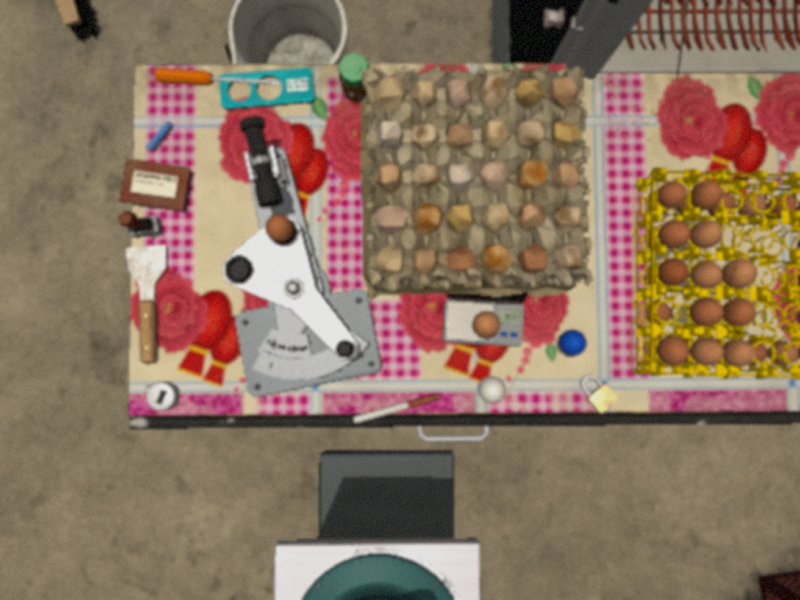

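The top view (x up, y left) shows the brown egg at (486,323), the empty cup at (239,270), the seen egg at (280,230), the pivot at (293,287) and the knob at (346,349). The scene view shows the egg at (459,306), the empty cup at (279,382), the pivot nut at (333,360) and the knob at (416,340). The blue and white eggs are decoys. I'll take one enlarged crop for accuracy.

```bash
cat > h.py <<'E'
from rig import robot
import cv2,numpy as np
from scipy.optimize import least_squares
from scipy.spatial.transform import Rotation as R
def ray(c,u,v):
    Rm=cv2.Rodrigues(np.array(c["rvec"]))[0];t=np.array(c["tvec"])
    d=Rm.T@np.array([(u-c["cx"])/c["fx"],(v-c["cy"])/c["fy"],1]);return -Rm.T@t,d
def onz(c,u,v,z):
    o,d=ray(c,u,v);return (o+d*(z-o[2])/d[2])[:2]
def proj(c,p):
    return cv2.projectPoints(np.array(p,float).reshape(1,3),np.array(c["rvec"]),np.array(c["tvec"]),np.array([[c["fx"],0,c["cx"]],[0,c["fy"],c["cy"]],[0,0,1.]]),None)[0].ravel()
def down(a):  # tool down, jaw (y) axis at world angle a
    y=np.array([np.cos(a),np.sin(a),0]);z=np.array([0,0,-1.]);return np.c_[np.cross(y,z),y,z]
E
python3 - <<'E'
from h import *
f=cv2.imread("pics/top0.png")
t=robot.grab_frame("top");cv2.imwrite("pics/topc.png",cv2.resize(t[130:250,140:345,::-1],None,fx=3.9,fy=3.9,interpolation=cv2.INTER_CUBIC))
T=robot.camera_info("top");S=robot.camera_info("scene")
k=1/1.5625
for n,a,b,z1,z2 in [("egg",(486,323),(459,306),.049,.049),("cup",(239,270),(279,382),.06,.06),("seen",(280,230),(280,336),.08,.08),("pivot",(293,287),(333,360),.063,.063),("knobtop",(346,349),(416,332),.093,.093)]:
    print(n,onz(T,a[0]*k,a[1]*k,z1),onz(S,b[0]*k,b[1]*k,z2))
print(onz(T,360*k,290*k,.19),onz(T,580*k,290*k,.19),"traycorner")
s=robot.get_state(); c=robot.camera_info("wrist"); o,d=ray(c,c["cx"],c["cy"]); print("wristcam in tool",s["tool_rot"].T@(o-s["ee_pos"]), s["tool_rot"].T@d,c["fx"])
E
```

```text
egg [ 0.48934351 -0.16763364] [ 0.48146754 -0.15853287]
cup [0.57067108 0.20293247] [0.5639417  0.21196448]
seen [0.6272286  0.13818864] [0.62520675 0.14283786]
pivot [0.54442865 0.12164418] [0.53648889 0.13100703]
knobtop [0.4520376  0.04029492] [0.45384906 0.04052692]
[0.52923294 0.0139957 ] [ 0.52759505 -0.27119184] traycorner
wristcam in tool [ 0.06879527  0.00020571 -0.16010184] [-2.37892489e-01  4.77842578e-05  9.71291492e-01] 270.71313803204896
```

View pics/topc.png

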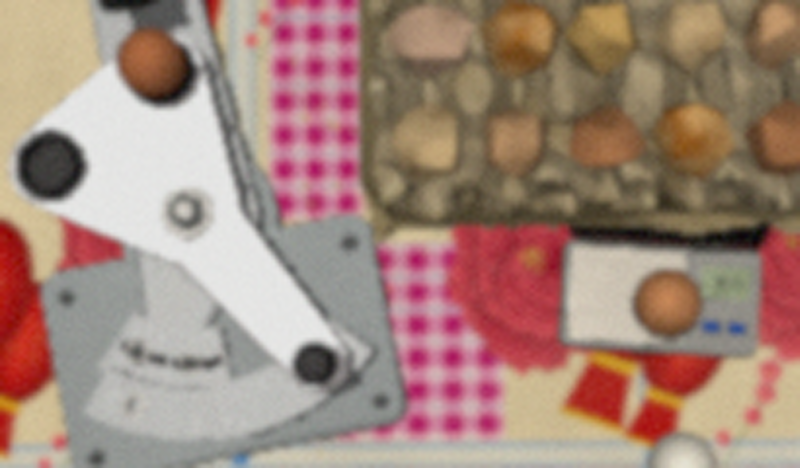

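The crop gives the egg at (667,303), cup (50,165), seen egg (157,66), nut (185,211) and knob (316,364). Next I'll check which wrist angles are reachable. The camera side should face away from the trays.

Run:
```python
from h import *
T=robot.camera_info("top")
for n,(u,v),z in [("egg",(667,303),.049),("cup",(50,165),.06),("seen",(157,66),.081),("pivot",(185,211),.063),("knob",(316,364),.093),("cover L",(572,232),.08),("coverR",(765,232),.08),("trayc",(375,222),.19)]:
    print(n,onz(T,(u+.5)/3.9+139.5,(v+.5)/3.9+129.5,z).round(4))
np.set_printoptions(precision=2,suppress=True)
for n,p,As in [("egg",[.487,-.165,.05],[-110,-90,-70,70,90,110]),("cup",[.568,.205,.082],[-165,-135,-105,15,45,75,100]),("k0",[.452,.04,.084],[40,70,-140,-110]),("k1",[.43,.16,.084],[-110,-100,70,80,-10,-20,160])]:
    for a in As: print(n,a,robot.ik(p,down(np.radians(a))))
```

```text
egg [ 0.4879 -0.1667]
cup [0.5727 0.2041]
seen [0.6285 0.1364]
pivot [0.5443 0.1227]
knob [0.4529 0.0421]
cover L [ 0.5292 -0.1072]
coverR [ 0.5285 -0.2208]
trayc [0.5272 0.0031]
egg -110 [ 0.37  0.47 -0.13  2.01  0.1   0.66 -1.74]
egg -90 [ 0.46  0.48 -0.24  2.01  0.18  0.67 -1.46]
egg -70 [ 0.51  0.49 -0.3   2.01  0.22  0.68 -1.15]
egg 70 [ 0.73  0.53 -0.57  2.    0.43  0.72  1.12]
egg 90 [ 0.76  0.54 -0.61  2.    0.46  0.73  1.45]
egg 110 [ 1.1   0.77 -1.09  1.99  0.86  0.94  1.47]
cup -165 [ 0.35  0.84 -1.09  1.75  0.84  1.09  2.37]
cup -135 [-1.03  0.74  0.9   1.8  -0.7   0.96 -2.19]
cup -105 [ 0.02  0.61 -0.56  1.76  0.41  0.88 -2.55]
cup 15 [ 0.26  0.74 -0.92  1.76  0.69  1.   -0.67]
cup 45 [ 0.28  0.76 -0.95  1.75  0.72  1.02 -0.17]
cup 75 [ 0.3   0.78 -0.99  1.75  0.76  1.04  0.34]
cup 100 [ 0.32  0.8  -1.03  1.75  0.79  1.06  0.75]
k0 40 [ 0.57  0.45 -0.86  2.12  0.5   0.77  0.1 ]
k0 70 [ 0.62  0.48 -0.92  2.12  0.54  0.79  0.58]
k0 -140 [ 0.2   0.35 -0.4   2.13  0.21  0.7  -2.79]
k0 -110 [ 0.31  0.37 -0.54  2.13  0.29  0.71 -2.34]
k1 -110 [ 0.24  0.44 -0.78  2.11  0.45  0.76 -2.75]
k1 -100 [ 0.23  0.43 -0.76  2.11  0.43  0.76 -2.56]
k1 70 [ 0.47  0.58 -1.1   2.11  0.7   0.88  0.18]
k1 80 [ 0.47  0.58 -1.1   2.11  0.69  0.87  0.36]
k1 -10 [ 0.47  0.58 -1.1   2.11  0.69  0.87 -1.21]
k1 -20 [ 0.46  0.58 -1.09  2.11  0.68  0.87 -1.38]
k1 160 [ 0.46  0.57 -1.08  2.11  0.68  0.87  1.76]
```

Jaw angle +90° puts the camera on the −x side. A 15° lean away from the trays keeps the gripper body clear of them.

```bash
cat >> h.py <<'E'
def tilt(a,t=np.radians(15)): # lean the gripper back toward tool +x
    return down(a)@R.from_euler('y',t).as_matrix()
def snap(n,name):
    c=robot.camera_info(n);f=robot.grab_frame(n);cv2.imwrite(name,cv2.resize(f[:,:,::-1],(800,600),interpolation=cv2.INTER_CUBIC));return c
E
python3 - <<'E'
from h import *
F=tilt(np.radians(90));print(F.round(2))
for p,a in [([.488,-.166,.05],90),([.57,.204,.082],40),([.57,.204,.2],40),([.33,-.35,.3],90)]: print(robot.ik(p,tilt(np.radians(a))))
robot.move_ptp([.33,-.35,.30],F)
robot.move_ptp([.487,-.165,.16],F)
c=snap("wrist","pics/w1.png");np.save("w1.npy",[c],allow_pickle=True);s=robot.get_state();print(s["time"],s["ee_pos"],s["force"])
print(proj(c,[.488,-.1665,.049])*1.5625)
E
```

```text
[[-0.97  0.   -0.26]
 [ 0.    1.    0.  ]
 [ 0.26  0.   -0.97]]
[ 0.70214583  0.68379721 -0.62857342  1.80560039  0.47447731  1.08468158
  1.41446026]
[ 0.24263527  0.73592055 -0.73528835  1.67187426  0.26440566  0.98576676
  0.17083487]
[ 0.33248146  0.62880089 -0.87942171  1.5905733   0.23282846  1.19362869
  0.14680757]
[ 1.1637482   0.25639903 -0.61349173  1.73006689  0.28469419  1.43544169
  2.04802595]
3.175 [ 0.48680979 -0.16659686  0.16061938] [0.59648438 0.04114923 0.12877842]
[401.43091076 345.35906195]
```

View pics/w1.png

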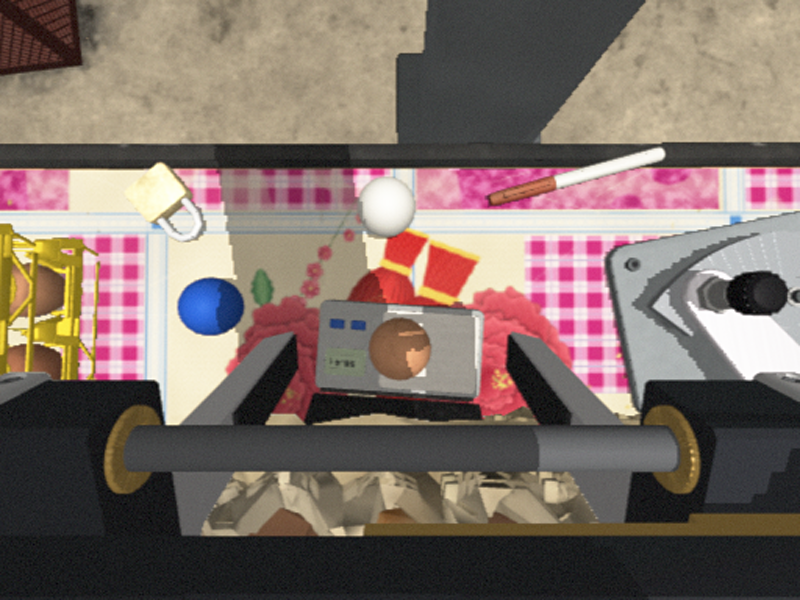

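The wrist view shows the brown egg at (400,349), within 4 px of the prediction, and the knob at (757,293). My lean had the wrong sign, so I'm flipping it before I descend.

```bash
sed -i "s/np.radians(15)): #/-np.radians(15)): #/" h.py
python3 - <<'E'
from h import *
c=np.load("w1.npy",allow_pickle=True)[0]
e=onz(c,400*.64,349*.64,.049);print("egg",e,"knob",onz(c,757*.64,293*.64,.085))
e=(e+[.4879,-.1667])/2
F=tilt(np.radians(90));print(F[:,2])
for p,a in [([.488,-.166,.05],90),([.57,.204,.082],40),([.57,.204,.16],40),([.46,.03,.16],65)]: print(robot.ik(p,tilt(np.radians(a))).round(2))
robot.move_ptp([*e,.16],F)
s=robot.get_state();print(s["time"],s["ee_pos"])
r=robot.move_linear([*e,.049],velocity=.1,threshold=8)
s=robot.get_state();print(r,s["time"],s["ee_pos"],s["force"])
c=snap("wrist","pics/w2.png")
E
```

```text
egg [ 0.49043227 -0.16746003] knob [0.45420124 0.04189999]
[ 2.58819045e-01 -1.58480958e-17 -9.65925826e-01]
[ 0.87  0.47 -0.64  2.18  0.55  0.37  1.39]
[-0.2   0.57 -0.42  1.83  0.65  0.86 -0.31]
[-0.1   0.48 -0.55  1.78  0.61  1.01 -0.25]
[ 0.54  0.16 -0.83  2.21  0.48  0.67  0.5 ]
3.875 [ 0.48941321 -0.16811781  0.16071467]
False 5.1333 [ 0.48945674 -0.1671432   0.04941309] [-0.22062707  0.93637586  0.14136675]
```

View pics/w2.png

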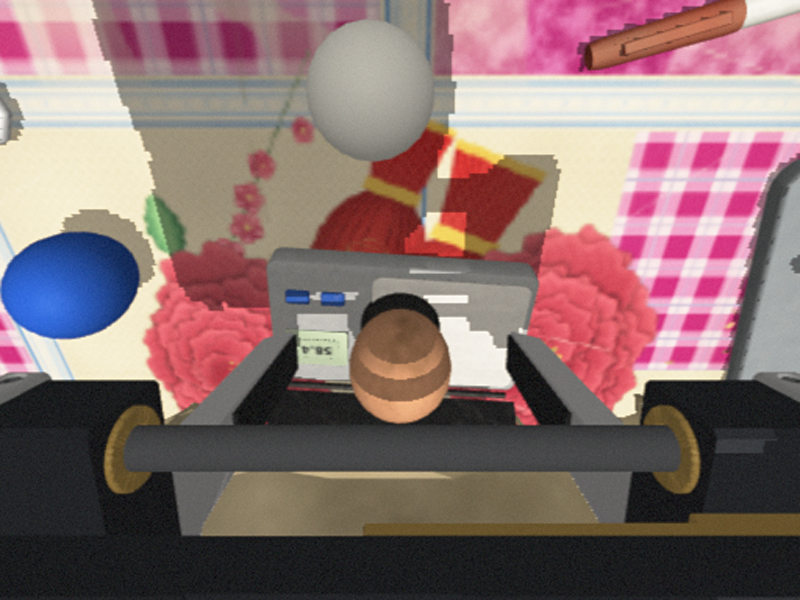

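The egg is centred at x≈400 between the fingers and nothing is being touched. I'll grip it, lift it, carry it round the front and look at the cup from above the jig.

Run:
```python
from h import *
p=robot.get_state()["ee_pos"]
robot.gripper_to(.036); s=robot.get_state();print(s["time"],s["opening"],s["force"])
robot.move_linear([p[0],p[1],.14],velocity=.12)
print(robot.get_state()["opening"],robot.get_state()["force"])
robot.move_linear([.45,-.06,.19],velocity=.2)
robot.move_ptp([.50,.12,.21],tilt(np.radians(55)))
robot.move_ptp([.612,.158,.21],tilt(np.radians(40)))
c=snap("wrist","pics/w3.png");np.save("w3.npy",[c],allow_pickle=True);s=robot.get_state();print(s["time"],s["ee_pos"],s["opening"])
print(proj(c,[.5727,.2041,.06])*1.5625,proj(c,[.5443,.1227,.063])*1.5625)
```

```text
6.0583 0.04105386108345324 [-0.45033329 -4.06381313  2.38008712]
0.04069101275119038 [ 0.49804418  0.46020405 -0.81341516]
9.7583 [0.6115208  0.15767134 0.20974834] 0.040828674587103694
[400.8978302  148.94573245] [293.54945447 216.2913    ]
```

View pics/w3.png

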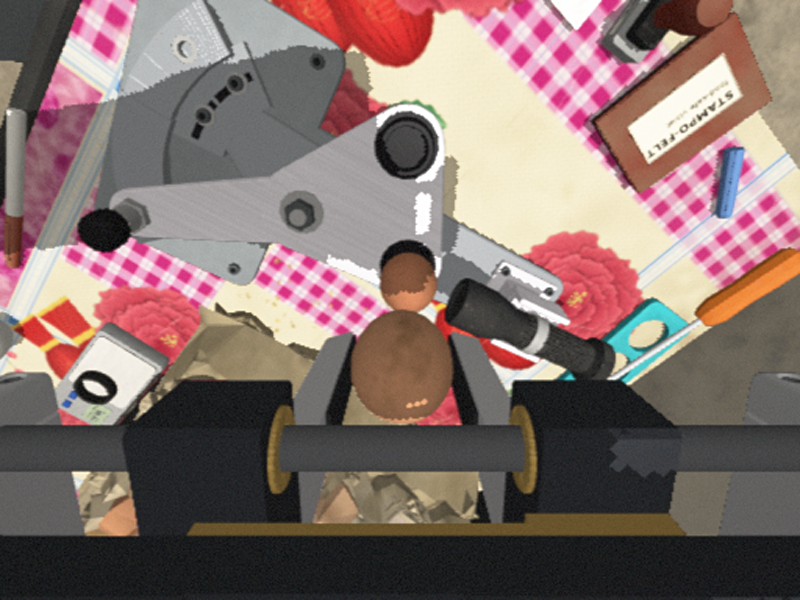

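The wrist view shows the cup rim at (404,146), the pivot nut at (300,210) and the seen egg at (408,280). The knob is at (104,230), the held egg at (402,366), and the far hole in the quadrant is visible at (184,47). Next I'll convert these to positions.

Run:
```python
from h import *
np.set_printoptions(precision=4,suppress=True)
c=np.load("w3.npy",allow_pickle=True)[0]
k=.64
g=lambda u,v,z:onz(c,u*k,v*k,z)
cup=g(404,146,.06);piv=g(301,210,.063);kn=g(104,230,.0825)
print("cup",cup,"piv",piv,"knob",kn,"dists",np.hypot(*(cup-piv)),np.hypot(*(kn-piv)))
T=np.array([[.5727,.2041],[.5443,.1227],[.4529,.0421]]);print(np.hypot(*(T[0]-T[1])),np.hypot(*(T[2]-T[1])))
# joint fit: pivot, cup angle, knob angle using both sets with known radii
m=np.array([cup,piv,kn])
def f(q):
    P=q[:2];M=np.array([P+.088*np.array([np.cos(q[2]),np.sin(q[2])]),P,P+.122*np.array([np.cos(q[3]),np.sin(q[3])])])
    return np.r_[((M-m)*1000).ravel(),((M-T)*1000).ravel()]
s=least_squares(f,[.544,.123,1.2,-2.4]);q=s.x;print(q,s.fun.round(1));np.save("q.npy",q)
print("cup",q[:2]+.088*np.array([np.cos(q[2]),np.sin(q[2])]),"knob",q[:2]+.122*np.array([np.cos(q[3]),np.sin(q[3])]))
for z in (.03,.036,.04):
    h=g(184,47,z)-q[:2];print("hole",np.hypot(*h),(q[3]-np.arctan2(h[1],h[0]))%(2*np.pi))
st=robot.get_state();print(proj(c,st["ee_pos"])/k,[proj(c,st["ee_pos"]+d*st["tool_rot"][:,0])/k for d in(-.005,.005)])
```

```text
cup [0.5731 0.2068] piv [0.5458 0.1297] knob [0.4545 0.0432] dists 0.08172837146201678 0.1257822518128926
0.08621206412098019 0.12186188903836997
[ 0.5443  0.1243  1.2326 -2.4083] [ 0.5  0.6 -1.4 -5.4 -0.8 -0.5  0.8  3.2  0.   1.6  0.8  0.6]
cup [0.5735 0.2073] knob [0.4537 0.0427]
hole 0.12055155312166918 1.01996520709156
hole 0.11893670905278282 1.0376588689275152
hole 0.11788130238046604 1.0497215048422674
[400.0088 368.9211] [array([400.0096, 380.3374]), array([400.008 , 357.3454])]
```

Run:
```python
from h import *
P=[.5732,.2062];
robot.move_linear([*P,.17],velocity=.15)
robot.move_linear([*P,.095],velocity=.12)
r=robot.move_linear([*P,.080],velocity=.02,threshold=4)
s=robot.get_state();print(r,s["time"],s["ee_pos"],s["force"],s["opening"])
c=snap("wrist","pics/w4.png")
```

```text
True 11.7833 [0.57341084 0.20644483 0.08228848] [ 2.47843452  2.23404142 -1.3545046 ] 0.0408261454717498
```

View pics/w4.png

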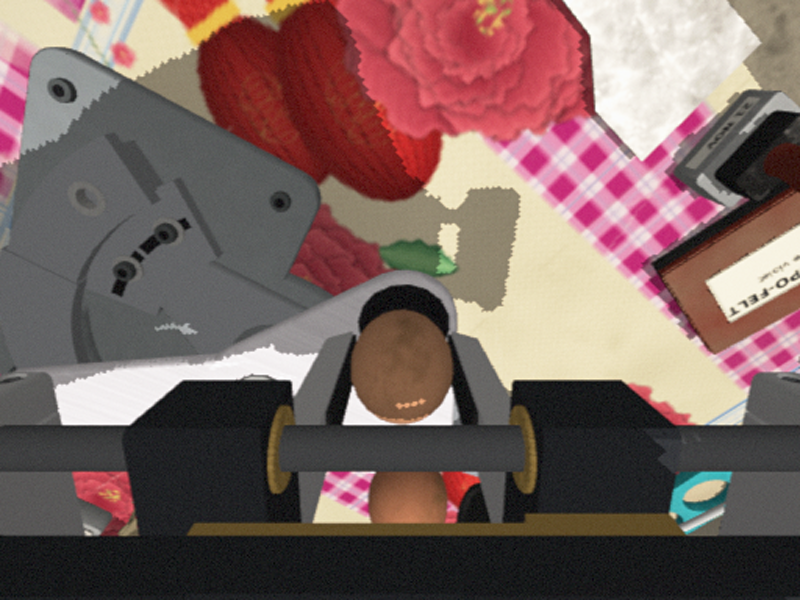

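Contact came about 1.3 mm early, with a sideways push along the jaws, so the egg is slightly off the cup centre. I'll overlay the projected ring to measure the offset.

Run:
```python
from h import *
c=robot.camera_info("wrist");im=cv2.imread("pics/w4.png")
np.save("w4.npy",[c],allow_pickle=True)
def ring(cen,z,r):
    return np.array([proj(c,[cen[0]+r*np.cos(t),cen[1]+r*np.sin(t),z])/.64 for t in np.linspace(0,6.28,60)])
for cen,col in [((.5734,.2064),(0,255,255)),((.5728,.2097),(0,255,0))]:
    for z,r in((.06,.018),(.048,.018)):
        q=ring(cen,z,r);print(cen,z,q.min(0).round(0),q.max(0).round(0));cv2.polylines(im,[q.astype(int)],True,col,1)
cv2.imwrite("pics/w4o.png",cv2.resize(im[250:430,300:500],None,fx=3.3,fy=3.3,interpolation=cv2.INTER_CUBIC))
```

```text
(0.5734, 0.2064) 0.06 [361. 302.] [441. 369.]
(0.5734, 0.2064) 0.048 [363. 290.] [439. 354.]
(0.5728, 0.2097) 0.06 [365. 296.] [445. 364.]
(0.5728, 0.2097) 0.048 [367. 284.] [443. 349.]
```

View pics/w4o.png

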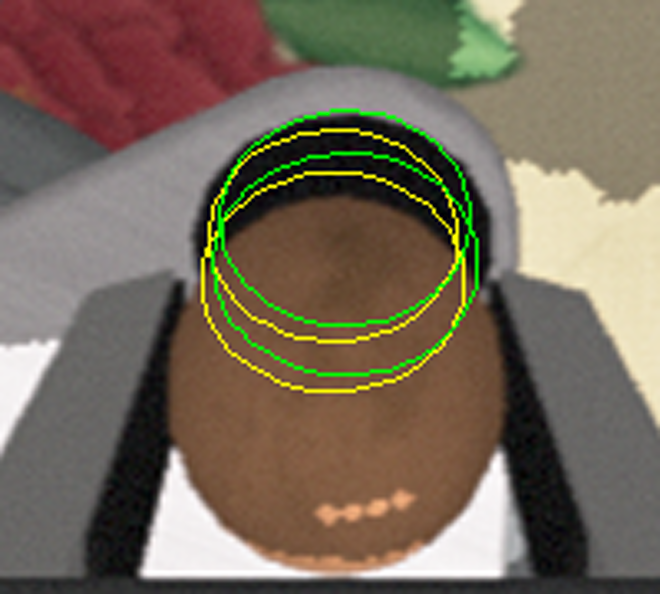

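The ring in the picture sits about 1.3 mm along the jaws and 1.7 mm along tool x from my estimate, so the cup is near (0.5733, 0.2085). I'll lift slightly, shift and try again.

Run:
```python
from h import *
P=[.5733,.2084]
robot.move_linear([.5734,.2064,.087],velocity=.03)
robot.move_linear([*P,.087],velocity=.02);print(robot.get_state()["force"])
r=robot.move_linear([*P,.0795],velocity=.015,threshold=4)
s=robot.get_state();print(r,s["time"],s["ee_pos"],s["force"])
```

```text
[-0.35492743 -0.09942501  0.0139438 ]
True 12.775 [0.57359033 0.20786854 0.08172515] [2.17105838 0.22123656 0.74582108]
```

Run:
```python
from h import *
P=[.5742,.2082]
robot.move_linear([*P,.0825],velocity=.02);print(robot.get_state()["force"])
r=robot.move_linear([*P,.0802],velocity=.01,threshold=4)
s=robot.get_state();print(r,s["time"],s["ee_pos"],s["force"])
robot.gripper_to(.062)
s=robot.get_state();print(s["time"],s["ee_pos"],s["force"],s["opening"])
c=snap("wrist","pics/w5.png")
```

```text
[ 0.13850433 -0.40636897 -0.43564151]
True 13.2333 [0.5741996  0.20776583 0.08146828] [ 0.89575382 -0.82567409  2.56007205]
13.775 [0.57398781 0.2079012  0.08129664] [ 0.10259806 -0.14165463  0.07828221] 0.062089892348740294
```

View pics/w5.png

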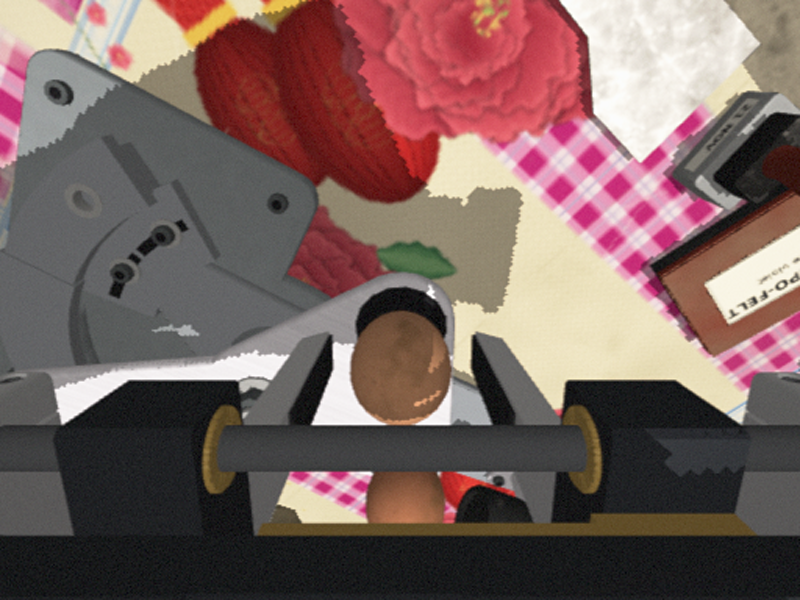

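The egg stands free in the cup at (401,365), with the fingers clear on both sides and about zero force. I'll retreat and go to the knob.

Run:
```python
from h import *
s=robot.get_state();p=s["ee_pos"]
robot.move_linear([p[0],p[1],.19],velocity=.15)
a=np.radians(42);D=down(a);K=[.4540,.0425]
robot.move_ptp([.50,.10,.20],D)
robot.move_ptp([*K,.15],D)
r=robot.move_linear([*K,.0835],velocity=.1,threshold=6)
s=robot.get_state();print(r,s["time"],s["ee_pos"],s["force"])
robot.gripper_to(.022)
s=robot.get_state();print(s["time"],s["ee_pos"],s["force"],s["opening"])
```

```text
False 16.7583 [0.45435177 0.04283412 0.08392246] [-0.86711734  0.43331871 -0.38384044]
17.4167 [0.45444418 0.04283543 0.08363924] [ 4.32502051  4.39344737 -2.4781808 ] 0.025592615645789844
```

Run:
```python
from h import *
d=np.array([np.cos(np.radians(42)),np.sin(np.radians(42))])
K=np.array([.4540,.0425])+.0008*d
robot.move_linear([*K,.0835],velocity=.01)
s=robot.get_state();print(s["time"],s["ee_pos"],s["force"])
robot.move_linear([*K,.0957],velocity=.03)
s=robot.get_state();print(s["time"],s["ee_pos"],s["force"],s["moment"],s["opening"])
```

```text
17.6667 [0.45455255 0.04294104 0.08357132] [-0.32988612 -1.61067156  4.52039596]
18.225 [0.4544001  0.043013   0.09559366] [  2.63568153   1.78364603 -10.30579094] [ 0.5123037  -0.52690465 -0.06287601] 0.0256338214654191
```

The knob is drawn 12 mm, and the −10.3 N vertical force matches the spring. I'll swing along the arc with radial force correction to 0.80 rad, which is short of the earliest possible hole.

Run:
```python
from h import *
k=np.array([.4545,.0430]);cu=np.array([.5740,.2079])
f=lambda P:[(np.hypot(*(P-k))-.122)*1e3*2,(np.hypot(*(P-cu))-.088)*1e3,*((P-[.5443,.1243])*300)]
P=least_squares(f,[.5443,.1243]).x
a0=np.arctan2(*(k-P)[::-1]);r=np.hypot(*(k-P));print(P,a0,r)
np.save("arc.npy",[*P,a0,r])
F0=robot.get_state()["force"];dr=0
for th in np.arange(.1,.81,.1):
    a=a0-th;u=np.array([np.cos(a),np.sin(a)])
    q=P+(r+dr)*u
    robot.move_linear([*q,.0957],velocity=.05,frame=down(a+np.pi))
    s=robot.get_state();F=s["force"];fr=F[:2]@u;ft=F[:2]@[u[1],-u[0]]
    print(round(th,2),round(s["time"],2),"fr %.1f ft %.1f fz %.1f"%(fr,ft,F[2]),s["ee_pos"].round(4),round(dr,4))
    if abs(fr)>25 or F[2]>-5: break
    dr+=np.clip(fr/7000*.7,-.001,.001)
```

```text
[0.54494986 0.12484028] -2.406124394573283 0.1219795400964284
0.1 18.62 fr -4.2 ft -0.2 fz -11.2 [0.4469 0.0524 0.0957] 0
0.2 19.01 fr -2.8 ft 0.7 fz -12.0 [0.4405 0.0625 0.0956] -0.0004
0.3 19.4 fr -1.5 ft 0.5 fz -11.1 [0.435  0.0733 0.0956] -0.0007
0.4 19.79 fr -1.9 ft 0.3 fz -10.7 [0.4306 0.0846 0.0956] -0.0009
0.5 20.18 fr -0.3 ft 0.0 fz -11.3 [0.4274 0.0963 0.0956] -0.001
0.6 20.57 fr -2.3 ft 0.9 fz -11.5 [0.4253 0.1082 0.0957] -0.0011
0.7 20.97 fr -1.1 ft 0.9 fz -11.8 [0.4244 0.1203 0.0956] -0.0013
0.8 21.36 fr -2.0 ft 1.6 fz -11.3 [0.4247 0.1323 0.0957] -0.0014
```

The swing was clean at 1–2 N tangential force. Now I'll lower the pin onto the plate, let go, turn the jaws tangential around the knob and push loosely to feel for the hole.

Run:
```python
from h import *
*P,a0,r=np.load("arc.npy");P=np.array(P);r-=.0014
a=a0-.8
p=robot.get_state()["ee_pos"];xy=P+r*np.array([np.cos(a),np.sin(a)])
hit=robot.move_linear([*xy,.0925],velocity=.01,threshold=5)
s=robot.get_state();print(hit,s["time"],s["ee_pos"],s["force"])
robot.gripper_to(.09)
s=robot.get_state();print(s["time"],s["ee_pos"],s["force"],s["opening"])
xy=s["ee_pos"][:2];z=.093
for da in (.55,1.1,np.pi/2): robot.move_linear([*xy,z],velocity=.03,frame=down(a+np.pi+da)) if False else robot.move_ptp([*xy,z],down(a+np.pi+da))
s=robot.get_state();print(s["time"],s["ee_pos"],s["force"],s["qpos"].round(2))
robot.gripper_to(.032)
s=robot.get_state();print(s["time"],s["ee_pos"],s["force"],s["opening"])
```

```text
False 21.825 [0.42464111 0.13234623 0.09246419] [ 1.21794123 -1.69481106 -8.62844627]
22.9083 [0.42458925 0.1326305  0.09248555] [-0.62693097 -0.06173374  0.91785879] 0.08959879667685239
24.4583 [0.42452013 0.13266768 0.0929228 ] [-0.20876089  0.15828154  0.19590894] [ 0.6   0.59 -1.19  2.13  0.71  0.9   0.49]
25.4583 [0.42458733 0.13263072 0.09299708] [-0.59852615  0.51532701  0.69634007] 0.03192878890296554
```

Run:
```python
from h import *
*P,a0,r=np.load("arc.npy");P=np.array(P);r-=.0014
for th in np.arange(.82,1.22,.03):
    a=a0-th;u=np.array([np.cos(a),np.sin(a)]);t=np.array([u[1],-u[0]])
    hit=robot.move_linear([*(P+r*u),.093],velocity=.015,threshold=4.5,frame=down(a+1.5*np.pi))
    s=robot.get_state();F=s["force"];v=s["ee_pos"][:2]-P
    now=(a0-np.arctan2(v[1],v[0]))%(2*np.pi)
    print(round(th,2),hit,round(s["time"],2),"at %.4f"%now,"fr %.1f ft %.1f fz %.1f"%(F[:2]@u,F[:2]@t,F[2]))
    if F[:2]@t<-4.5 or (hit and now>.9): break
```

```text
0.82 False 25.77 at 0.8206 fr 0.3 ft -0.2 fz -0.2
0.85 True 25.98 at 0.8261 fr -0.3 ft -0.2 fz -0.4
0.88 True 26.25 at 0.8355 fr -0.5 ft 0.5 fz 0.1
0.91 True 26.57 at 0.8466 fr -0.5 ft -0.2 fz -0.5
0.94 True 26.97 at 0.8678 fr 0.1 ft 0.2 fz -0.5
0.97 True 27.41 at 0.8927 fr 0.1 ft 0.8 fz 0.1
1.0 True 27.85 at 0.9162 fr 0.5 ft 0.5 fz 0.0
```

The early stops were only bumps as the knob slid ahead, with the force back at zero each time. I'll continue and stop only when the force is sustained.

```bash
cat > push.py <<'E'
from h import *
*P,a0,r=np.load("arc.npy");P=np.array(P);r-=.0014
def now():
    s=robot.get_state();v=s["ee_pos"][:2]-P;th=(a0-np.arctan2(v[1],v[0]))%(2*np.pi)
    a=a0-th;u=np.array([np.cos(a),np.sin(a)]);t=np.array([u[1],-u[0]]);F=s["force"]
    return th,F[:2]@t,F[:2]@u,F[2],s["time"]
def go(th,v,thr):
    a=a0-th;u=np.array([np.cos(a),np.sin(a)])
    return robot.move_linear([*(P+r*u),.093],velocity=v,threshold=thr,frame=down(a+1.5*np.pi))
E
python3 - <<'E'
from push import *
th=now()[0]
while th<1.23 and now()[4]<45:
    hit=go(th+.03,.010,5)
    n=now();print(hit,np.round(n,3))
    if n[1]<-3.5: break
    th=n[0]
E
```

```text
False [ 0.945 -2.63   0.973 -2.205 28.442]
False [ 0.975 -2.4    0.78  -1.723 28.933]
False [ 1.009 -0.439  0.759 -0.305 29.45 ]
False [ 1.04   0.496  0.258 -0.214 30.017]
True [ 1.051 -1.35  -0.304  0.838 30.317]
True [ 1.05  -1.285 -1.123  0.503 30.542]
True [ 1.05  -2.03   0.601 -0.186 30.783]
True [ 1.05  -1.195 -0.664  1.213 31.033]
True [ 1.05  -0.338  0.108  0.714 31.283]
True [ 1.05  -1.308 -0.82   0.5   31.533]
True [ 1.05   0.343 -0.976 -0.032 31.783]
True [ 1.05  -0.653 -0.249  0.965 32.033]
True [ 1.05  -0.276 -0.278 -0.239 32.292]
True [ 1.05  -0.481 -0.271  0.345 32.55 ]
True [ 1.05  -0.625 -0.049 -0.167 32.808]
True [ 1.05   0.735  0.223 -0.402 33.075]
True [ 1.05  -0.664  0.634  0.787 33.342]
True [ 1.05   0.673 -0.318  0.829 33.608]
True [ 1.05   0.07   0.464 -0.215 33.875]
True [ 1.05   0.736 -0.614 -0.372 34.142]
True [ 1.05  -0.674  0.356 -0.846 34.408]
True [ 1.05   0.225  0.216 -0.155 34.683]
True [ 1.05  -0.536  0.182 -0.933 34.958]
True [ 1.05  -0.875 -0.553  0.6   35.233]
True [ 1.05  -0.557 -0.552 -0.462 35.508]
True [ 1.05  -0.466 -0.414 -0.147 35.783]
True
[... 823 characters left out ...]
 [ 1.0500e+00 -1.0700e-01 -1.8000e-02  4.3900e-01  4.1283e+01]
True [ 1.05   0.469  0.652 -0.441 41.558]
True [ 1.05  -0.638 -0.728 -0.371 41.833]
True [ 1.05  -0.708 -0.423  0.083 42.108]
True [ 1.05   0.421 -0.834  0.28  42.383]
True [ 1.05  -0.74   0.73   0.814 42.658]
True [ 1.05   0.355 -0.666  0.88  42.933]
True [ 1.05   0.077  0.195 -0.168 43.208]
True [ 1.05   0.18  -0.841 -0.325 43.483]
True [ 1.05  -1.506 -0.519  0.072 43.758]
True [ 1.0500e+00  1.4000e-02  2.9000e-01 -4.7400e-01  4.4033e+01]
True [ 1.05   0.197  0.126 -0.142 44.308]
True [ 1.05  -0.325 -0.439 -0.439 44.583]
True [ 1.05   0.092 -0.934 -0.131 44.858]
True [ 1.0500e+00 -3.3500e-01 -6.9000e-01 -1.1000e-02  4.5133e+01]
```

The push stopped repeatedly at TCP 1.050 rad, which puts the knob at about 1.03 and agrees with the hole seen earlier. The pin has caught. I'll centre, open, rise clear and check.

Run:
```python
from push import *
go(1.03,.03,8); robot.gripper_to(.06)
p=robot.get_state()["ee_pos"]
robot.move_linear([*p[:2],.19],velocity=.2)
S=robot.camera_info("scene");f=robot.grab_frame("scene")
np.save("sc.npy",f);W=robot.camera_info("wrist");g=robot.grab_frame("wrist")
crop=lambda im,x,y,w,h,s:cv2.resize(im[y:y+h,x:x+w,::-1],None,fx=s,fy=s,interpolation=cv2.INTER_CUBIC)
A=crop(f,150,190,135,110,5.9)
a=a0-1.03
for z in(.093,.103,.072,.082):
    k=P+r*np.array([np.cos(a),np.sin(a)]);print(z,((proj(S,[*k,z])-[150,190])*5.9).round())
cv2.imwrite("pics/s2.png",A[:600]);cv2.imwrite("pics/w6.png",cv2.resize(g[:,:,::-1],(800,600)))
# same calibration check on the start picture: knob at home
s0=cv2.imread("pics/scene0.png");print("start knob",proj(S,[.4545,.043,.093])/.64,proj(S,[.4545,.043,.072])/.64)
print(robot.get_state()["time"],robot.get_state()["force"])
```

```text
0.093 [566. 291.]
0.103 [566. 265.]
0.072 [566. 343.]
0.082 [566. 318.]
start knob [414.74399488 332.54696088] [414.32054185 345.15090986]
46.775 [ 0.63369692  0.90741821 -0.36745603]
```

View pics/s2.png

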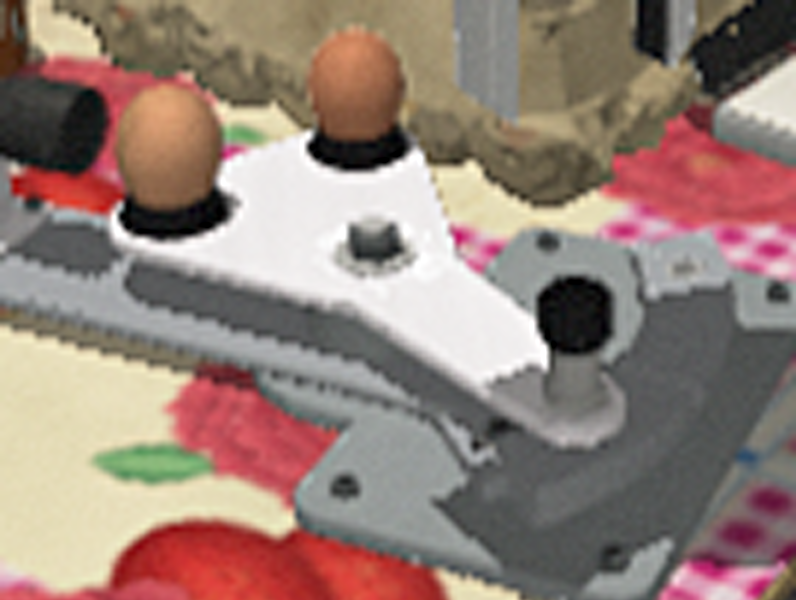

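View pics/w6.png

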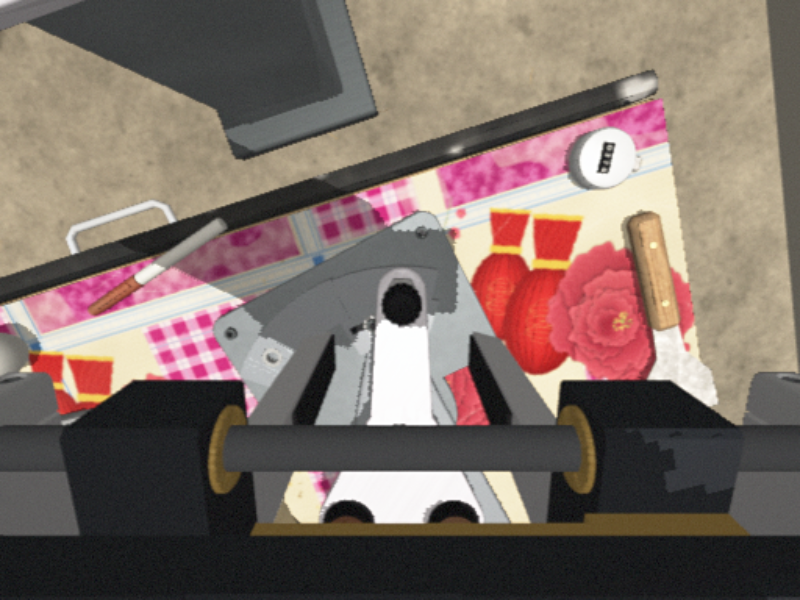

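Both eggs are upright, with the brown one in front of the torch. The knob spans rows 275–355, against about 273–361 predicted for home and 247–336 if it were riding, so it looks home. I'll confirm with a light touch on its top.

Run:
```python
from push import *
robot.gripper_to(.0)
a=a0-1.03;k=P+r*np.array([np.cos(a),np.sin(a)])
robot.move_linear([*k,.122],velocity=.15)
h=robot.move_linear([*k,.1085],velocity=.015,threshold=3.5);s=robot.get_state();print(h,s["time"],s["ee_pos"],s["force"])
robot.move_linear([*k,.20],velocity=.2)
print(robot.get_state()["time"],robot.get_state()["force"])
```

```text
True 49.025 [0.42962894 0.15984112 0.11216745] [-1.03959273 -1.58440127  9.88905102]
49.6167 [ 0.42878629 -0.33923423 -0.45204423]
```

Run:
```python
from rig import robot
robot.sign_off();print(robot.get_state()["time"])
```

```text
the job is handed in; nothing more can be done
the job is handed in; nothing more can be done
```

The job is done and handed in at about 50 s of the 67 s allowed. The brown egg stands upright in the formerly empty cup, in front of the torch. The index pin is home in the next hole at about 1.03 rad, and the knob is left free.

**Last checks:**
- **Eggs:** the last pictures show both upright in their cups, and nothing else looked disturbed.
- **Pin:** a light touch put the knob's top at 93.2 mm, against 93 mm with the pin home. The scene picture agreed.
- **Robot:** the arm was clear and touching nothing at hand-in.

**What did not go cleanly:**
- **Lean:** at the first hover the gripper leaned the wrong way, towards the trays. I corrected it before going down to the egg.
- **Placing:** the first two attempts met the cup rim about 2 mm off, at a few newtons. I shifted each time, and the third seated the egg with almost no side force.
- **Feeling for the hole:** my stop test missed the catch. The finger nudged the caught knob about 50 more times over 15 s; each nudge stopped itself at a set force change of 5 N.
- **Final touch:** the tap on the knob's top read about 10 N downward, more than the 3.5 N I had set.

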